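Close the cheroot mould and unlock its swivel plate

ROBOT

A 6-joint arm with a two-finger parallel gripper is mounted at the origin on the work surface. World frame = base frame: x ahead of the robot, y to its left, z up, the work surface at z = 0. Lengths are in m, angles in degrees, forces in N, time in s.
With the tool pointing down it reaches from about 0.35 to 0.875 m from the base axis. Payload 4.2 kg.
Tool frame: the origin (TCP) lies midway between the tips of the shut fingers; the grasp point (between the pads) lies r.grip_depth behind it (r.grip_depth is the distance from the TCP to the grasp point, in m); x points along the fingers, y is the direction in which the jaws open and shut, and the axes are right-handed (so a half turn about x gives the same grasp; the last joint's range is limited). The gripper opens to 85 mm and grips with 20 to 120 N. Pads are 22 mm wide; open, the fingers measure 114 mm over their backs; the gripper's body (76 mm by 85 mm) begins 54 mm behind the grasp point. The pads swing forward as they close: fully open they stand 13 mm farther back than shut.
Start: joints at [89.874, 22.042, 0.453, 0, -68.411, -14.817], TCP at [0.161, 0.604, 0.231] pointing down, gripper open.
Joint ranges: [-179.83, 179.83], [-69.29, 118.12], [-61.27, 80.66], [-181.25, 117.63], [-171.15, -9.14], [-177.46, 177.46]. Speed limits (degrees/s): [159.86, 159.86, 180, 180, 180, 180].

INTERFACE

Orientations are given as a 3x3 rotation matrix whose columns are the frame's x, y, z axes.
In Python, from cell import r gives the robot as it stands.
- The arm moves only by the tool send_rows, never from a script. Its argument "increments" is text: rows parted by semicolons, each of 7 numbers parted by spaces: the shift along the tool's x, y, z in units of 60 mm (1.0 is 60 mm), then the turn, a rotation vector about the tool's x, y, z in units of 6 degrees (1.0 is 6 degrees), then the opening, from -1 (shut) to 1 (fully open). A call has 1 to 12 rows; each row is the pose to reach, as a shift and turn from the pose measured when the call began, along the tool's axes at that moment; what a row does not reach only later rows make up. A row lasts 1/8 s, in which the tool goes at most 62.5 mm and 10.7 degrees, less where a joint would pass 70% of its speed; a pose out of reach is approached as far as the arm can. A call with a gripper value outside its range is refused whole. The fingers move at their own pace and stop on an object; "grip_force" is the grip in N (left out, the last holds). Time passes only in rows, so rows that repeat a pose let the fingers close. It gives the time, the measured TCP pose, the force and the opening at its end, in the units of the state.
- r.read_state(): the state, without advancing time (a new reading comes with each control period).
- r.capture(name): name is "side" or "top"; returns (picture, depth): 420x560x3 uint8, red, green, blue; 420x560 float32, m along the optical axis (not along the pixel's ray), 0 where there is no reading.
- r.camera_model(name): a dict with "vfov" (degrees; the focal length in pixels is half the picture's height over the tangent of half this angle, whatever the lens; pixels are square), "cx", "cy" (the principal point, pixels), "R" (3x3) and "t" (3): a world point X has camera coordinates R X + t. Camera axes: x right, y down, z forward; pixel columns grow to the right and rows downward; lengths in m; the calibration is good to about 2 mm. A picture is of the moment at which its call begins. camera_model takes no time and is no camera call.
- r.job_done(): hands the job in, once; it reports no verdict.
The state is a dict: "time_s": time; "joints": joint angles; "qd": joint speeds; "tau": joint torques, N m; "eef_pos": TCP position; "orientation": TCP orientation; "wrist_force": force on the tool from outside, world axes, zero at the start; "moment": the same for the moment, N m; "gripper_width": finger opening in m.
Only numpy, scipy, OpenCV 4.12 (cv2) and the standard library are available. Lean on these libraries where they do the work, as an engineer would, in place of code of your own. Each camera call takes 0.05 s, during which the arm holds its last target. There are 200 camera calls.

TASK

Fold the hinged top half of the wooden cheroot mould over and seat it fully closed, edge to edge on the lower half. Only when it is shut, take the black knob of the sprung index plunger beside the mould, pull it straight up as far as it goes so that the pin is clear of its hole in the swivel plate, and finish while still holding it fully up in the gripper, with the mould shut and the loose things around left where they are.

Things in the scene. Friction and masses are not known exactly. Their poses are not given: they have to be found in the camera images.
- station: Fixed mould station: steel swivel plate (disc 190 mm across, top at 36 mm, a 40 mm wide ear at +y and -y) under the wooden lower mould half, 120 (x) by 140 (y) mm, rim at 66 mm height, six olive rolls in it along x. Origin on the table under the disc's centre; x from the mould's free edge to its hinge edge (roughly away from the robot), z up. It stays put, the swivel plate too.
- mould_lid (a joint): Lid (upper mould half) hinge, rad: 0 = shut flat; starts open at 1.5 to 1.95 (1.57 = upright, more leans away from the robot); stop at 2.1. Wooden slab 120 (hinge to free edge) x 140 x 22 mm, 0.22 kg, with a tab 50 wide, 17 long, 10 mm thick amid its free edge. Stiff hinge (0.25 N m friction): it stays where left and must be pushed all the way down, 3 to 5 N at the edge.
- lid_hinge (a point): Middle of the hinge line, at the parting face of the halves: at x = +60 mm, y = 0, z = 66 mm in the station's frame. The hinge axis is the station's y axis.
- lid_edge (a point): Middle of the lid's free edge on its outer face (the tab projects 17 mm beyond it): 120 mm from the hinge along the lid and 22 mm out from the parting face. When shut it is at x = -60 mm, z = 88 mm in the station's frame and the lid's outer face is level at 88 mm height.
- plunger_bridge: Grey steel bridge fixed over one of the plate's ears, left or right of the mould: 80 mm along the station's x (feet 122 mm), 26 mm deep, crossbar top at 90 mm height, the sprung index plunger through its middle. Origin on the table under the plunger's axis, 115 mm from the station's origin along its +y or -y. Same yaw as the station.
- plunger (a joint): Travel of the index plunger straight up, m: 0 = pin down, 10 mm deep in its hole in the ear; 0.010 = pin tip just out of the hole; 0.020 = fully up, at its stop. A spring pulls it back down: about 3.5 N at the start and 10.5 N fully up; let go, it snaps back.
- plunger_knob (a point): Centre of the top face of the plunger's black upright cylindrical knob, 24 mm in diameter and 34 mm tall. With the pin down the knob reaches from 96 to 130 mm height (6 mm above the crossbar); it rises with the plunger.
- stud_bridge: Look-alike bridge of the same size over the other ear with only a fixed steel nut and stud on top (to 108 mm height), no knob: leave it. Origin on the table under the stud.
- paste_jar: Bystander: glass jar of paste, 64 mm across, 60 mm tall, with a wooden stick up to 110 mm. Origin under its centre.
- roll_bundle: Bystander: bundle of five olive rolls, 110 mm long, 50 mm wide, 30 mm tall. Origin under its centre.
- trim_knife: Bystander: trimming knife lying flat, 190 mm long, 28 mm wide, 14 mm tall. Origin under the joint of handle and blade.
- lacquer_cup: Bystander: red lacquer cup, 70 mm across, 60 mm tall. Origin under its centre.
- tin: Bystander: plain steel can, 70 mm across, 85 mm tall. Origin under its centre.
- tamper: Bystander: wooden hand tamper standing upright, 44 mm across, 90 mm tall. Origin under its centre.
- wrap_block: Bystander: light wooden block, 90 by 60 by 25 mm. Origin under its centre.
Mind the look-alikes: they are no part of the job. What is shaped like the plunger_bridge but green or pink is not meant.

How it is judged:
By the outcome, as a careful person would: the job done as asked, in the order asked, and still so for the second after the job is handed in, while the arm keeps its last pose, push and grip.
It also fails if it takes over 46 s, if anything falls off the work surface, if the arm or the gripper's body presses on something with over 40 N, if the wrist force passes 120 N, or if a joint passes its speed limit or range.

## Working session

There is one attempt and no reset: what is moved stays moved. The work goes in short steps, Python scripts to look and compute and a tool call to move; the robot and the scene stay as the last step left them, time stands still between calls to the robot, and variables do not carry over. Pictures are saved under pics/ and viewed, on a budget of 10 in all, crops included, one or two more only if the job needs it, and the job is handed in when it is done.

Besides the shell and the picture viewer there is one more tool, called after "Call:" as name(argument=value, ...) on one line, values as JSON. send_rows: Moves the arm, as the interface text tells. Its arguments: {"type":"object","properties":{"increments":{"type":"string"},"grip_force":{"type":"number"}},"required":["increments"]}

```bash
mkdir -p pics; cat > h.py <<'E'
import numpy as np,cv2
from cell import r
def cap(n,f=None):
    p,d=r.capture(n)
    if f: cv2.imwrite('pics/'+f,cv2.cvtColor(p,cv2.COLOR_RGB2BGR))
    return p,d
def world(n,d):
    m=r.camera_model(n);f=210/np.tan(np.radians(m['vfov']/2))
    v,u=np.mgrid[0:d.shape[0],0:d.shape[1]]
    c=np.stack([(u-m['cx'])/f*d,(v-m['cy'])/f*d,d],-1)
    return (c-np.array(m['t']))@np.array(m['R'])
E
python3 - <<'E'
from h import *
s=r.read_state();print(s,r.grip_depth)
for n in('top','side'):
    p,d=cap(n,n+'0.png');np.savez(n+'0.npz',p=p,d=d,w=world(n,d));print(r.camera_model(n))
a=cv2.imread('pics/top0.png');b=cv2.imread('pics/side0.png')
E
```

```text
{'time_s': 0.0, 'joints': array([ 8.98730623e+01,  2.20919918e+01,  3.78399373e-01, -2.78815829e-02,
       -6.84108835e+01, -1.48158441e+01]), 'qd': array([ 0.0791396 ,  0.04577861,  0.02746425,  0.07056345, -0.08038343,
        0.05109613]), 'tau': array([ 9.55571886e-04, -3.92285156e+01,  1.88407874e+01,  4.18619201e+00,
       -4.53966932e-03, -5.09730071e-06]), 'eef_pos': array([0.16100226, 0.60329631, 0.23020206]), 'orientation': array([[-4.57298837e-04, -2.58027261e-01, -9.66137528e-01],
       [-2.17146534e-03, -9.66135095e-01,  2.58027639e-01],
       [-9.99997538e-01,  2.21592990e-03, -1.18484798e-04]]), 'wrist_force': array([0.08320162, 0.6533892 , 0.19492624]), 'moment': array([0.00443432, 0.0100255 , 0.00395646]), 'gripper_width': 0.08533677206295429} 0.0187
{'vfov': 49.19054787157292, 'cx': 283.4627480699026, 'cy': 208.9538189187268, 'R': array([[-0.00811337, -0.99995511,  0.00489405],
       [-0.99484529,  0.007577  , -0.10112091],
       [ 0.10107929, -0.00568926, -0.99486211]]), 't': array([0.0639987 , 0.56206474, 1.10920251])}
{'vfov': 48.48661485320258, 'cx': 269.7154580028787, 'cy': 212.94979616697847, 'R': array([[-0.99753005, -0.06667556, -0.02209457],
       [-0.01886865,  0.55735386, -0.83006063],
       [ 0.06765926, -0.82759353, -0.5572353 ]]), 't': array([0.56625173, 0.08285024, 1.03864516])}
```

View pics/top0.png

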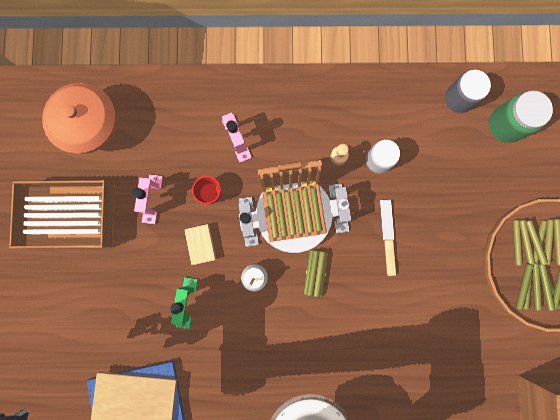

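View pics/side0.png

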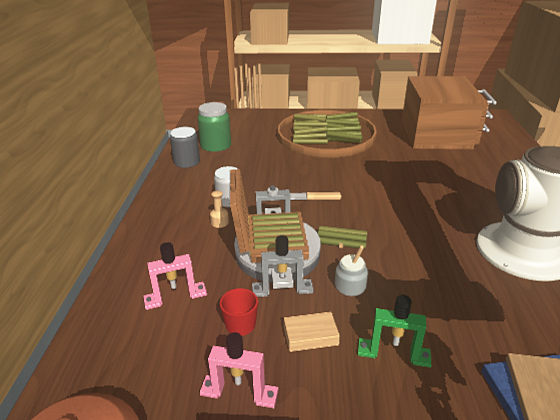

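The top view shows the grey plunger bridge with its black knob at about (245,217). The lid is nearly upright at (262–322, 162–190), the stud bridge is at (341,207), and the jar is at (254,278). The side view confirms this: grey bridge with knob at (282,245), lid at (240,215). Next I'll measure them.

```bash
python3 - <<'E'
from h import *
T=np.load('top0.npz');S=np.load('side0.npz')
def ray(n,u,v,z):
    m=r.camera_model(n);f=210/np.tan(np.radians(m['vfov']/2));R=np.array(m['R']);t=np.array(m['t'])
    c=-R.T@t;d=R.T@np.array([(u-m['cx'])/f,(v-m['cy'])/f,1]);return c+d*(z-c[2])/d[2]
for n,D,box,z in(('top',T,(205,230,236,256),.13),('side',S,(232,262,270,294),.13)):
    p=D['p'].astype(int);w=D['w'];a,b,c,e=box
    k=np.zeros(p.shape[:2],bool);k[a:b,c:e]=(p.max(2)<60)[a:b,c:e]
    q=w[k];print(n,k.sum(),np.argwhere(k).mean(0)[::-1],np.percentile(q,[3,50,97],axis=0).round(4))
    tp=k&(abs(w[...,2]-.13)<.004);print('top face',tp.sum(),w[tp].mean(0),(w[tp].min(0)+w[tp].max(0))/2)
w=T['w'];p=T['p'].astype(int)
# rim of the lower half / rolls, by height
roi=np.zeros(w.shape[:2],bool);roi[185:245,255:335]=1
k=roi&(w[...,2]>.055)&(w[...,2]<.075)
pts=w[k][:,:2].astype(np.float32);print('lower',k.sum(),cv2.minAreaRect(pts))
# disc
k=np.zeros_like(roi);k[160:270,225:360]=1;k&=abs(w[...,2]-.036)<.004;k&=(p.max(2)-p.min(2)<25)
print('disc',k.sum(),cv2.minEnclosingCircle(w[k][:,:2].astype(np.float32)))
# bridges crossbar top z~.09
for nm,c0,c1 in(('pl',232,262),('st',325,356)):
    k=np.zeros_like(roi);k[180:250,c0:c1]=1;k&=(abs(w[...,2]-.09)<.005)&(p.max(2)-p.min(2)<25)&(p.max(2)>80)
    print(nm,k.sum(),cv2.minAreaRect(w[k][:,:2].astype(np.float32)))
# lid points from both
k=np.zeros_like(roi);k[150:200,250:330]=1;k&=w[...,2]>.1;print('lid top',k.sum(),np.percentile(w[k],[1,50,99],axis=0).round(4),cv2.minAreaRect(w[k][:,:2].astype(np.float32)))
ws=S['w'];ks=np.zeros(ws.shape[:2],bool);ks[165:265,228:256]=1;ks&=(ws[...,2]>.08)
print('lid side',ks.sum(),np.percentile(ws[ks],[1,50,99],axis=0).round(4))
for v in range(170,262,8):print(v,[tuple(ws[v,u].round(3)) for u in range(232,256,6)])
cv2.imwrite('pics/c.png',np.hstack([cv2.resize(cv2.imread('pics/top0.png')[145:265,225:360],None,fx=3,fy=3)[:360],cv2.resize(cv2.imread('pics/side0.png')[160:305,220:350],None,fx=2.48,fy=2.48)[:360]]))
E
```

```text
top 26 [246.61538462 217.69230769] [[0.5234 0.1363 0.1103]
 [0.5338 0.1412 0.1291]
 [0.5435 0.1582 0.1331]]
top face 19 [0.53487812 0.14464717 0.13022031] [0.53349924 0.1481042  0.12983625]
side 184 [281.45108696 244.78804348] [[0.5221 0.144  0.1006]
 [0.533  0.157  0.1221]
 [0.5428 0.1611 0.1325]]
top face 76 [0.53216078 0.15303838 0.13052039] [0.5323476  0.15269744 0.12995427]
lower 2774 ((0.55917888879776, 0.01903609186410904), (0.13153639435768127, 0.17225223779678345), 7.911988735198975)
disc 1255 ((0.5298696160316467, 0.0408209003508091), 0.13006290793418884)
pl 275 ((0.5352153778076172, 0.1482303887605667), (0.07973895967006683, 0.02585832215845585), 7.7537126541137695)
st 271 ((0.5671225786209106, -0.07943380624055862), (0.07962115854024887, 0.026565156877040863), 7.765027046203613)
lid top 1096 [[ 0.4476 -0.0206  0.1019]
 [ 0.6295  0.0463  0.1757]
 [ 0.6502  0.1135  1.16  ]] ((0.5491807460784912, 0.034207478165626526), (0.19217759370803833, 0.1396556794643402), 8.128250122070312)
lid side 1116 [[ 0.5118 -0.2102  0.0816]
 [ 0.6207  0.1018  0.1584]
 [ 0.6838  0.7412  0.5916]]

[... 2190 characters left out ...]
(0.656), np.float64(-0.005), np.float64(-0.0)), (np.float64(0.622), np.float64(0.115), np.float64(0.093)), (np.float64(0.611), np.float64(0.108), np.float64(0.088)), (np.float64(0.602), np.float64(0.082), np.float64(0.068))]
250 [(np.float64(0.651), np.float64(0.029), np.float64(0.003)), (np.float64(0.63), np.float64(0.073), np.float64(0.039)), (np.float64(0.611), np.float64(0.114), np.float64(0.072)), (np.float64(0.6), np.float64(0.101), np.float64(0.062))]
258 [(np.float64(0.648), np.float64(0.054), np.float64(0.0)), (np.float64(0.63), np.float64(0.083), np.float64(0.025)), (np.float64(0.614), np.float64(0.099), np.float64(0.038)), (np.float64(0.602), np.float64(0.095), np.float64(0.036))]
```

View pics/c.png

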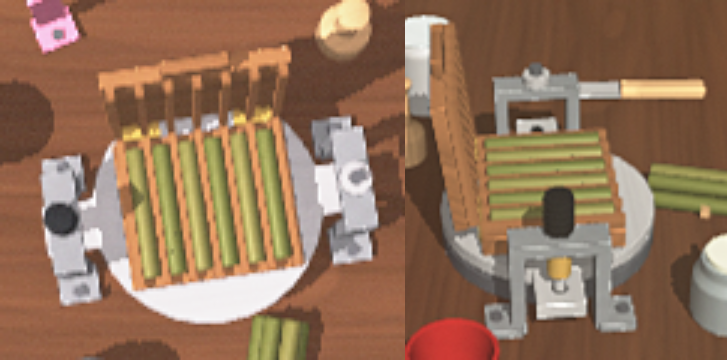

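The bridges are 230 mm apart, as expected. That puts the station centre at (0.551, 0.034) with yaw 8.0°, the knob at about (0.534, 0.149), and the lid at about 1.69 rad. I'll move in behind the lid with the jaws shut.

```bash
cat >> h.py <<'E'
from scipy.spatial.transform import Rotation as Ro
C=np.array([.5512,.0344,0]);a=np.radians(7.97)
U=np.array([np.cos(a),np.sin(a),0]);V=np.array([-np.sin(a),np.cos(a),0]);Z=np.array([0,0,1.])
RT=np.stack([-Z,-U,np.cross(-Z,-U)],1)
def st(x,y,z): return C+x*U+y*V+z*Z
def rows(ps,R=RT):
    s=r.read_state();p0=s['eef_pos'];R0=s['orientation']
    rv=Ro.from_matrix(R0.T@R).as_rotvec(degrees=True)/6
    print('t',s['time_s'],'pos',p0.round(4),'F',s['wrist_force'].round(1),'w',round(s['gripper_width'],4),'err',rv.round(2))
    for p in ps: print((R0.T@(p-p0)/.06).round(3),rv.round(2))
E
python3 - <<'E'
from h import *
rows([st(.145,.005,.29),st(.145,.005,.165)])
T=np.load('top0.npz')['w']
for u,v in((340,150),(383,152),(254,278),(207,188),(345,155)):print(T[v,u].round(3),((T[v,u]-C)@np.stack([U,V],1)).round(3))
E
```

```text
t 0.1 pos [0.161  0.6034 0.2303] F [-1.1  0.2 -0.4] w 0.0853 err [ 1.118e+01 -1.000e-02 -2.000e-02]
[ -0.981   6.468 -10.923] [ 1.118e+01 -1.000e-02 -2.000e-02]
[  1.103   6.464 -10.923] [ 1.118e+01 -1.000e-02 -2.000e-02]
[ 0.696 -0.076  0.089] [ 0.129 -0.129]
[ 0.692 -0.179  0.085] [ 0.109 -0.231]
[0.396 0.13  0.069] [-0.141  0.117]
[0.62  0.253 0.005] [0.098 0.207]
[ 0.695 -0.095  0.039] [ 0.125 -0.148]
```

Call:
send_rows(increments="-1 0 0 0 0 0 -1;-1 3 -5 5 0 0 -1;-1 3 -5 5 0 0 -1;-1 3 -5 5 0 0 -1;-1 3 -5 5 0 0 -1;-1 6.47 -10.92 11.18 0 0 -1;-1 6.47 -10.92 11.18 0 0 -1;-1 6.47 -10.92 11.18 0 0 -1;-1 6.47 -10.92 11.18 0 0 -1;-1 6.47 -10.92 11.18 0 0 -1;-1 6.47 -10.92 11.18 0 0 -1;-1 6.47 -10.92 11.18 0 0 -1")

```text
time_s: 1.6
eef_pos: [0.643, 0.1105, 0.2906]
orientation: [[-0.001, -0.99, -0.139], [-0.002, -0.139, 0.99], [-1.0, 0.001, -0.002]]
wrist_force: [1.1, 0.8, 1.0]
gripper_width: -0.0001
```

Call:
send_rows(increments="0 0 0 0 0 0 -1")

```text
time_s: 1.72
eef_pos: [0.6447, 0.107, 0.2883]
orientation: [[-0.004, -0.991, -0.133], [-0.003, -0.133, 0.991], [-1.0, 0.004, -0.003]]
wrist_force: [-0.9, -0.4, 0.0]
gripper_width: 0.0002
```

```bash
python3 -c "
from h import *
rows([st(.145,.005,.29),st(.145,.005,.165)])"
```

```text
t 1.725 pos [0.6447 0.107  0.2883] F [-0.9 -0.4  0. ] w 0.0002 err [-0.05 -0.03 -0.04]
[-0.029 -0.71  -0.895] [-0.05 -0.03 -0.04]
[ 2.054 -0.719 -0.89 ] [-0.05 -0.03 -0.04]
```

Call:
send_rows(increments="0 -0.71 -0.9 0 0 0 -1;0 -0.71 -0.9 0 0 0 -1;0 -0.71 -0.9 0 0 0 -1;1 -0.72 -0.9 0 0 0 -1;1 -0.72 -0.9 0 0 0 -1;2.05 -0.72 -0.9 0 0 0 -1;2.05 -0.72 -0.9 0 0 0 -1;2.05 -0.72 -0.9 0 0 0 -1")

```text
time_s: 2.72
eef_pos: [0.696, 0.0596, 0.169]
orientation: [[0.001, -0.991, -0.135], [-0.003, -0.135, 0.991], [-1.0, -0.001, -0.004]]
wrist_force: [0.3, -0.2, 1.0]
gripper_width: -0.0004
```

```bash
python3 - <<'E'
from h import *
ps=[]
for th in (95,85,75,65,55,45,35,25,17,10,4,0,-3):
    t=np.radians(th);s=.105
    x=.06-s*np.cos(t)+.022*np.sin(t)+.0145;z=.066+s*np.sin(t)+.022*np.cos(t)
    ps.append(st(x,.005,min(z,.165)))
rows(ps)
cap('side','side1.png')
E
```

```text
t 2.725 pos [0.696  0.0596 0.169 ] F [ 0.3 -0.2  1. ] w -0.0004 err [-0.04 -0.03  0.01]
[0.067 0.689 0.   ] [-0.04 -0.03  0.01]
[ 0.067  0.994 -0.001] [-0.04 -0.03  0.01]
[ 0.066  1.305 -0.002] [-0.04 -0.03  0.01]
[ 0.066  1.614 -0.004] [-0.04 -0.03  0.01]
[ 0.072  1.91  -0.005] [-0.04 -0.03  0.01]
[ 0.219  2.185 -0.005] [-0.04 -0.03  0.01]
[ 0.412  2.43  -0.006] [-0.04 -0.03  0.01]
[ 0.644  2.638 -0.006] [-0.04 -0.03  0.01]
[ 0.853  2.773 -0.005] [-0.04 -0.03  0.01]
[ 1.051  2.867 -0.005] [-0.04 -0.03  0.01]
[ 1.228  2.927 -0.005] [-0.04 -0.03  0.01]
[ 1.349  2.957 -0.004] [-0.04 -0.03  0.01]
[ 1.441  2.974 -0.004] [-0.04 -0.03  0.01]
```

View pics/side1.png

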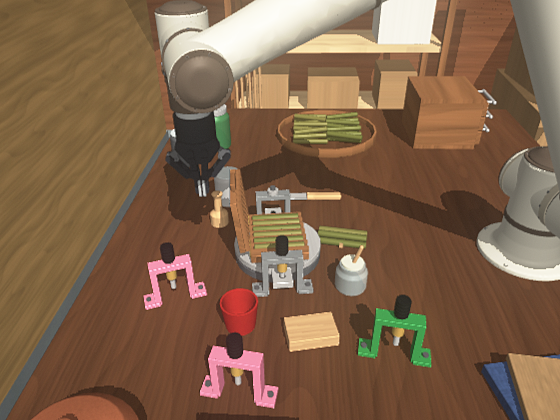

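Side view: the shut fingers are at about (202,185), behind the lid at (238,200), and everything is clear. Pushing the lid now.

Call:
send_rows(increments="0.07 0.3 0 0 0 0 -1;0.07 0.6 0 0 0 0 -1;0.07 0.8 0 0 0 0 -1;0.07 1 0 0 0 0 -1;0.07 1.15 0 0 0 0 -1;0.07 1.3 0 0 0 0 -1;0.07 1.45 0 0 0 0 -1;0.07 1.6 0 0 0 0 -1;0.07 1.75 0 0 0 0 -1;0.07 1.9 0 0 0 0 -1;0.14 2.05 0 0 0 0 -1;0.22 2.18 0 0 0 0 -1")

```text
time_s: 4.28
eef_pos: [0.566, 0.0418, 0.1562]
orientation: [[0.002, -0.991, -0.134], [-0.003, -0.134, 0.991], [-1.0, -0.002, -0.003]]
wrist_force: [1.4, -0.6, 3.7]
gripper_width: 0.0
```

```bash
python3 - <<'E'
from h import *
ps=[]
for th in (40,30,22,15,9,4,0,-3):
    t=np.radians(th);s=.105
    x=.06-s*np.cos(t)+.022*np.sin(t)+.0145;z=.066+s*np.sin(t)+.022*np.cos(t)
    ps.append(st(x,.005,min(z,.165)))
rows(ps)
cap('side','side2.png')
E
```

```text
t 4.275 pos [0.566  0.0418 0.1562] F [ 1.4 -0.6  3.7] w 0.0 err [-0.04 -0.03  0.02]
[ 0.098  0.125 -0.005] [-0.04 -0.03  0.02]
[ 0.311  0.353 -0.005] [-0.04 -0.03  0.02]
[ 0.507  0.506 -0.005] [-0.04 -0.03  0.02]
[ 0.696  0.617 -0.005] [-0.04 -0.03  0.02]
[ 0.867  0.693 -0.005] [-0.04 -0.03  0.02]
[ 1.015  0.742 -0.004] [-0.04 -0.03  0.02]
[ 1.136  0.772 -0.004] [-0.04 -0.03  0.02]
[ 1.228  0.789 -0.004] [-0.04 -0.03  0.02]
```

View pics/side2.png

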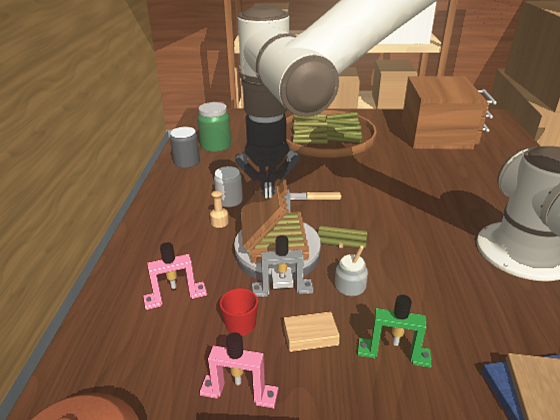

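The lid is folding, at about 45–50° around (268,215), with the fingers on its outer face at (268,192). Next I push it the rest of the way and press it shut.

Call:
send_rows(increments="0.1 0.13 0 0 0 0 -1;0.2 0.24 0 0 0 0 -1;0.3 0.35 0 0 0 0 -1;0.4 0.43 0 0 0 0 -1;0.5 0.5 0 0 0 0 -1;0.6 0.56 0 0 0 0 -1;0.7 0.62 0 0 0 0 -1;0.79 0.66 0 0 0 0 -1;0.87 0.7 0 0 0 0 -1;0.94 0.72 0 0 0 0 -1;1.02 0.74 0 0 0 0 -1;1.08 0.76 0 0 0 0 -1")

```text
time_s: 5.82
eef_pos: [0.5193, 0.0352, 0.0902]
orientation: [[-0.0, -0.991, -0.134], [-0.003, -0.134, 0.991], [-1.0, 0.001, -0.003]]
wrist_force: [-1.1, 0.5, 2.5]
gripper_width: 0.0002
```

Call:
send_rows(increments="0.05 0 0 0 0 0 -1;0.1 0 0 0 0 0 -1;0.15 0 0 0 0 0 -1;0.15 0 0 0 0 0 -1")

```text
time_s: 6.32
eef_pos: [0.5193, 0.0352, 0.0876]
orientation: [[0.001, -0.991, -0.137], [-0.004, -0.137, 0.991], [-1.0, -0.0, -0.005]]
wrist_force: [-17.3, 2.2, 42.4]
gripper_width: -0.0
```

The lid met a firm stop at 87.6 mm (expected 88), with higher force than I wanted, so I'm lifting off. Then I'll open up and go above the knob.

Call:
send_rows(increments="-0.5 0 0 0 0 0 -1;-1.5 0 0 0 0 0 -1;-1.5 0 0 0 0 0 -1;-1.5 0 0 0 0 0 -1;-1.5 0 0 0 0 0 -1")

```text
time_s: 6.95
eef_pos: [0.5183, 0.0353, 0.1759]
orientation: [[-0.002, -0.991, -0.136], [-0.005, -0.136, 0.991], [-1.0, 0.003, -0.005]]
wrist_force: [0.1, -0.1, -0.5]
gripper_width: 0.0001
```

```bash
python3 - <<'E'
from h import *
k=np.array([.534,.1495,0])
rows([k+.175*Z,k+.097*Z])
p,d=cap('side','side3.png');w=world('side',d)
cv2.imwrite('pics/side3c.png',cv2.resize(cv2.imread('pics/side3.png')[150:310,190:390],None,fx=3,fy=3))
p=p.astype(int);m=np.zeros(d.shape,bool);m[200:262,230:330]=1
m&=(p[...,0]-p[...,2]>40)&(w[...,2]>.06)
q=(w[m]-C);X=q@U;Y=q@V;zz=w[m][:,2]
top=(X>-.055)&(X<.055)&(abs(Y)<.06)&(zz>.075)
A=np.c_[X[top],Y[top],np.ones(top.sum())];print('plane tiltx,tilty,z0',np.linalg.lstsq(A,zz[top],rcond=None)[0],top.sum())
for x0 in(-.06,-.04,-.02,0,.02,.04):
    e=top&(abs(X-x0)<.01);print(x0,e.sum(),np.median(zz[e]).round(4))
m=np.zeros(d.shape,bool);m[228:262,268:296]=1;m&=(p.max(2)<60);t=m&(abs(w[...,2]-.13)<.004);print('knob',t.sum(),w[t].mean(0),np.percentile(w[m],[3,97],axis=0))
E
```

```text
t 6.95 pos [0.5183 0.0353 0.1759] F [ 0.1 -0.1 -0.5] w 0.0001 err [-0.02 -0.05 -0.03]
[ 0.005 -0.519  1.85 ] [-0.02 -0.05 -0.03]
[ 1.305 -0.522  1.856] [-0.02 -0.05 -0.03]
plane tiltx,tilty,z0 [ 0.00100044 -0.00019377  0.08958636] 1619
-0.06 75 0.0893
-0.04 296 0.0896
-0.02 289 0.0896
0 283 0.0896
0.02 298 0.0897
0.04 301 0.0896
knob 60 [0.53252564 0.15209313 0.1307465 ] [[0.52202627 0.14501472 0.10004759]
 [0.54290447 0.16175915 0.13279246]]
```

View pics/side3c.png

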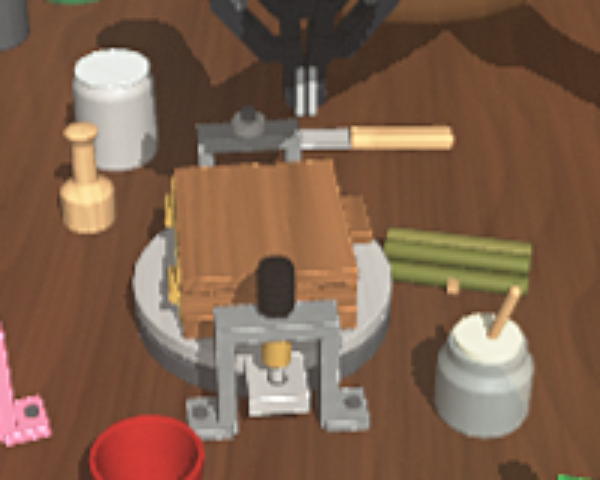

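The crop shows the lid shut flat. Its fitted plane tilts by 0.001 rad and sits level at 89.6 mm, within calibration of 88. The knob at about (275,285) in the crop is upright. Moving over it and descending open.

Call:
send_rows(increments="0 -0.25 0.93 0 0 0 1;0 -0.52 1.86 0 0 0 1;0 -0.52 1.86 0 0 0 1;0 -0.52 1.86 0 0 0 1;0 -0.52 1.86 0 0 0 1;0 -0.52 1.86 0 0 0 1;0 -0.52 1.86 0 0 0 1")

```text
time_s: 7.88
eef_pos: [0.5341, 0.1495, 0.1755]
orientation: [[-0.002, -0.991, -0.136], [-0.005, -0.136, 0.991], [-1.0, 0.002, -0.005]]
wrist_force: [-0.0, -0.1, 1.0]
gripper_width: 0.0857
```

```bash
python3 - <<'E'
from h import *
k=np.array([.5335,.150,0])
rows([k+.175*Z,k+.097*Z])
E
```

```text
t 7.875 pos [0.5341 0.1495 0.1755] F [-0.  -0.1  1. ] w 0.0857 err [-0.03 -0.05 -0.02]
[0.008 0.009 0.01 ] [-0.03 -0.05 -0.02]
[1.308 0.006 0.017] [-0.03 -0.05 -0.02]
```

Call:
send_rows(increments="0.65 0 0 0 0 0 1;1.3 0 0.01 0 0 0 1;1.3 0 0.01 0 0 0 1;1.3 0 0.01 0 0 0 -1;1.3 0 0.01 0 0 0 -1;1.3 0 0.01 0 0 0 -1;1.3 0 0.01 0 0 0 -1;1.3 0 0.01 0 0 0 -1;1.3 0 0.01 0 0 0 -1;1.3 0 0.01 0 0 0 -1", grip_force=70)

```text
time_s: 9.12
eef_pos: [0.5329, 0.1495, 0.0987]
orientation: [[-0.003, -0.991, -0.136], [-0.006, -0.136, 0.991], [-1.0, 0.004, -0.005]]
wrist_force: [-5.5, 0.1, 5.3]
gripper_width: 0.0224
```

```bash
python3 - <<'E'
from h import *
rows([]);cap('side','side4.png')
cv2.imwrite('pics/side4c.png',cv2.resize(cv2.imread('pics/side4.png')[150:310,190:390],None,fx=3,fy=3))
E
```

```text
t 9.125 pos [0.5329 0.1495 0.0987] F [-5.5  0.1  5.3] w 0.0224 err [-0.03 -0.05 -0.04]
```

View pics/side4c.png

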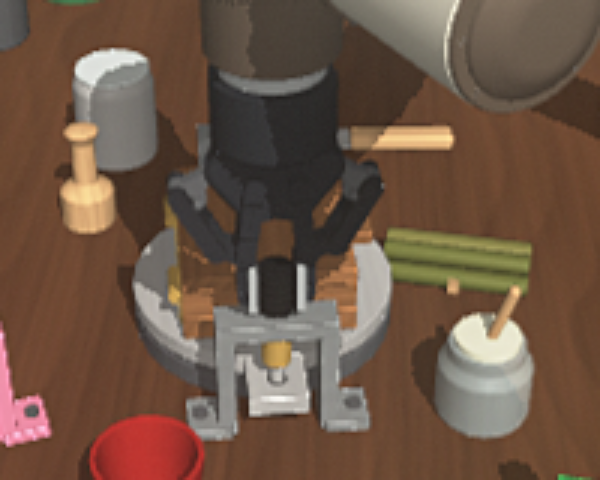

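The knob at (275,285) in the crop sits between both pads, and the opening reads 22 mm. Pulling up slowly.

Call:
send_rows(increments="-0.03 0 0 0 0 0 -1;-0.07 0 0 0 0 0 -1;-0.11 0 0 0 0 0 -1;-0.15 0 0 0 0 0 -1;-0.19 0 0 0 0 0 -1;-0.23 0 0 0 0 0 -1;-0.26 0 0 0 0 0 -1;-0.29 0 0 0 0 0 -1;-0.29 0 0 0 0 0 -1")

```text
time_s: 10.3
eef_pos: [0.5328, 0.1495, 0.1159]
orientation: [[-0.003, -0.991, -0.136], [-0.006, -0.136, 0.991], [-1.0, 0.004, -0.005]]
wrist_force: [1.3, -0.0, -10.3]
gripper_width: 0.0227
```

Call:
send_rows(increments="-0.02 0 0 0 0 0 -1;-0.035 0 0 0 0 0 -1;-0.05 0 0 0 0 0 -1;-0.05 0 0 0 0 0 -1")

```text
time_s: 10.8
eef_pos: [0.5328, 0.1495, 0.1188]
orientation: [[-0.004, -0.991, -0.136], [-0.006, -0.136, 0.991], [-1.0, 0.004, -0.005]]
wrist_force: [1.9, -0.0, -12.5]
gripper_width: 0.0222
```

Call:
send_rows(increments="-0.01 0 0 0 0 0 -1;-0.02 0 0 0 0 0 -1;-0.02 0 0 0 0 0 -1")

```text
time_s: 11.18
eef_pos: [0.5327, 0.1495, 0.1189]
orientation: [[-0.004, -0.991, -0.135], [-0.006, -0.135, 0.991], [-1.0, 0.005, -0.005]]
wrist_force: [4.9, 0.1, -17.8]
gripper_width: 0.0224
```

The height has stopped at 20.2 mm of rise while the force grew to 18 N, so the plunger is at its stop. I'll check by picture that the knob rose too and nothing creeps.

Call:
send_rows(increments="0 0 0 0 0 0 -1;0 0 0 0 0 0 -1;0 0 0 0 0 0 -1;0 0 0 0 0 0 -1")

```text
time_s: 11.68
eef_pos: [0.5327, 0.1495, 0.1189]
orientation: [[-0.004, -0.991, -0.135], [-0.006, -0.135, 0.991], [-1.0, 0.005, -0.005]]
wrist_force: [3.5, -0.2, -15.6]
gripper_width: 0.022
```

```bash
python3 - <<'E'
from h import *
rows([])
p,d=cap('side','side5.png');w=world('side',d);p=p.astype(int)
cv2.imwrite('pics/side5c.png',cv2.resize(cv2.imread('pics/side5.png')[150:310,190:390],None,fx=3,fy=3))
d4=cv2.imread('pics/side4.png').astype(int)
for nm,q in(('before',d4[...,::-1]),('now',p)):
    print(nm,[(v,int(q[v,281].max())) for v in range(226,264,2)])
for v in range(228,262,3):print(v,w[v,281].round(3))
m=np.zeros(d.shape,bool);m[200:262,230:330]=1
m&=(p[...,0]-p[...,2]>40)
q=w-C;X=q@U;Y=q@V;m&=(abs(X)<.055)&(abs(Y)<.06)&(w[...,2]>.075);print('lid z',m.sum(),np.percentile(w[m][:,2],[10,50,90]))
E
```

```text
t 11.675 pos [0.5327 0.1495 0.1189] F [  3.5  -0.2 -15.6] w 0.022 err [-0.03 -0.05 -0.05]
before [(226, 100), (228, 98), (230, 98), (232, 101), (234, 96), (236, 35), (238, 47), (240, 45), (242, 48), (244, 50), (246, 47), (248, 49), (250, 50), (252, 50), (254, 43), (256, 117), (258, 134), (260, 141), (262, 142)]
now [(226, 75), (228, 44), (230, 48), (232, 49), (234, 49), (236, 50), (238, 51), (240, 50), (242, 52), (244, 53), (246, 40), (248, 160), (250, 183), (252, 184), (254, 185), (256, 161), (258, 137), (260, 145), (262, 145)]
228 [0.533 0.146 0.152]
231 [0.533 0.156 0.153]
234 [0.533 0.159 0.148]
237 [0.533 0.157 0.139]
240 [0.533 0.16  0.134]
243 [0.533 0.161 0.128]
246 [0.533 0.157 0.118]
249 [0.533 0.153 0.108]
252 [0.534 0.153 0.1  ]
255 [0.534 0.153 0.093]
258 [0.533 0.16  0.091]
261 [0.533 0.16  0.084]
lid z 542 [0.08836635 0.08956035 0.09078806]
```

View pics/side5c.png

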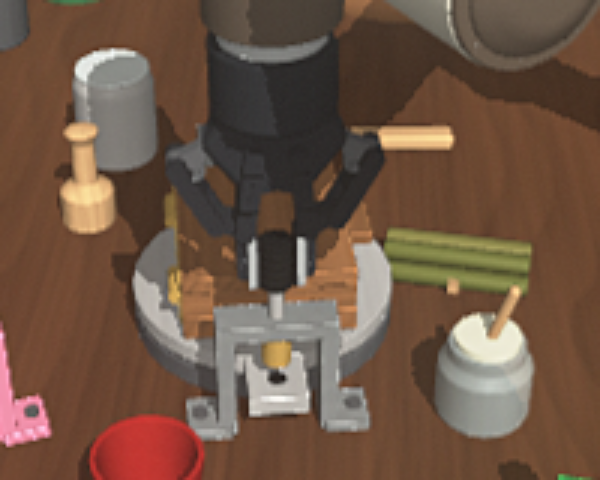

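The crop shows the knob raised to about (277,262), the bare shaft at (277,305), and the hole in the ear empty at (277,377). The knob top is at about 151 mm and the lid is still flat. Handing in.

```bash
python3 -c "
from h import *
print(r.job_done());rows([])"
```

```text
the job is handed in; nothing more can be done
None
the job is handed in; nothing more can be done
```

The mould is shut, and I handed the job in at about 11.7 s with the gripper still holding the plunger knob fully up.

- **Lid:** I pushed it over from behind with the shut fingers and pressed it closed. After I lifted off, its top face measured level (0.001 rad tilt) at 89.6 mm. That is 88 mm nominal, within the 2 mm calibration. It read the same with the plunger held up.
- **Plunger:** I gripped the knob with a 70 N setting and raised it 20.2 mm until it stopped. The pull at the end was about 16 N, more than the 10.5 N spring, so it is at its stop. It did not creep over the last 0.5 s. In the picture the knob top is at about 151 mm and the hole in the ear is empty.
- **Surroundings:** The loose things in the last crop look to be where they were. I compared them by eye, not by measurement.

Two readings were off:
- **Closing push:** Pressing the lid shut briefly reached about 42 N vertically at the wrist, through the fingertips. The limit is 40 N for the arm or gripper body, and I can't tell whether fingertips count.
- **Knob width:** The gripper read about 22 mm on the 24 mm knob, but the grip held without slipping.

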